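Slide the cooking-class webcam to its marked stop

ROBOT

A 6-joint arm with a two-finger parallel gripper is mounted at the origin on the work surface. World frame = base frame: x ahead of the robot, y to its left, z up, the work surface at z = 0. Lengths are in m, angles in rad, forces in N, time in s.
With the tool pointing down it reaches from about 0.25 to 0.775 m from the base axis. Payload 4 kg.
Tool frame: the origin (TCP) lies between the finger pads; the fingertips stand 11 mm ahead of it and the grasp point (between the pads) lies 8 mm behind it; z points along the fingers, y is the line along which they close (so a half turn about z gives the same grasp; the last joint's range is limited). The gripper opens to 94 mm and grips with 3 to 60 N. Pads are 16 mm wide; open, the fingers measure 119 mm over their backs; the gripper's body (75 mm by 177 mm) begins 78 mm behind the grasp point.
Start: joints at [1.09, 0.087, 1.371, -0, 1.684, -0.103], TCP at [0.203, 0.511, 0.217] pointing down, gripper open.
Joint ranges: [-3.1, 3.1], [-0.76, 2.03], [0.27, 2.55], [-1.08, 4.22], [0.17, 2.65], [-2.57, 2.57]. Speed limits (rad/s): [2.79, 2.79, 3.14, 3.14, 3.14, 3.14].

INTERFACE

Orientations are given as a unit quaternion [x, y, z, w].
In Python, from rig import r gives the robot as it stands.
- The arm moves only by the tool move_arm, never from a script. Its argument "rows" is a list of rows, each a list of 3 entries, a list of its own where there are three numbers: the opening, from -1 (shut) to 1 (fully open), then the shift along the world's x, y, z as a fraction of full scale, then the turn about the world's z as a fraction of full scale. In form: [[fingers, [x, y, z], turn], ...]. A call has 1 to 10 rows; each row is the pose to reach, as a shift and turn from the pose commanded when the call began; what a row does not reach only later rows make up. Full scale, the value 1, is 300 mm for a shift and 2 rad for a turn. A row lasts 1/10 s, in which the tool goes at most 50 mm and 8.59 degrees, less where a joint would pass 70% of its speed; a pose out of reach is approached as far as the arm can. A call with a number of a shift or a turn outside -1 to 1 is refused whole. A call with a gripper value outside its range is refused whole. The fingers move at their own pace and stop on an object; "squeeze" is the grip in N (left out, the last holds). Time passes only in rows, so rows that repeat a pose let the fingers close. It gives the time, the measured TCP pose, the force, the opening and the grip force at its end, in the units of the state.
- r.state(): the state, without advancing time (a new reading comes with each control period).
- r.capture(name): name is "scene" or "top" or "wrist"; returns (picture, depth): 480x640x3 uint8, blue, green, red; 480x640 float32, m along the optical axis (not along the pixel's ray), 0 where there is no reading.
- r.camera_model(name): a dict with "vfov" (degrees; the focal length in pixels is half the picture's height over the tangent of half this angle, whatever the lens; pixels are square), "cx", "cy" (the principal point, pixels), "rvec" (rotation vector, rad) and "tvec" (3), from world to camera coordinates, as OpenCV has them. Camera axes: x right, y down, z forward; pixel columns grow to the right and rows downward; lengths in m; the calibration is good to about 2 mm. A picture is of the moment at which its call begins: read the wrist's pose just before it. camera_model takes no time and is no camera call; for the wrist camera it gives the pose at the moment of the call.
- r.hand_in(): hands the job in; it is judged then, once.
The state is a dict: "time_s": time; "q": joint angles; "joint_velocities": joint speeds; "joint_torque": joint torques, N m; "tool_pos": TCP position; "tcp_rot": TCP orientation; "wrist_force": force on the tool from outside, world axes, zero at the start; "wrist_torque": the same for the moment, N m; "gripper_width": finger opening in m; "gripper_force": force on a finger pad.
Only numpy, scipy, OpenCV 4.12 (cv2) and the standard library are available. Lean on these libraries where they do the work, as an engineer would, in place of code of your own. Each camera call takes 0.05 s, during which the arm holds its last target. There are 200 camera calls.

TASK

Slide the webcam along its table rail to the stop that has the ball-headed pin, where the mixing bowl stands before it: with closed fingertips press the square pad in the middle of the carriage well down to free its brake, keep it well down while pushing the carriage right up against that stop, then let the pad come up and move clear. Do not force the carriage along with the brake on, do not touch the webcam, and leave the bowl, paper cup, egg carton and grater where they stand.

Things in the scene. Friction and masses are not known exactly. Their poses are not given: they have to be found in the camera images.
- rail: aluminium camera rail fixed flat on the table, 460 mm long, 80 mm wide, with two steel rods whose tops are 20 mm above the table. Origin: centre of its underside, on the table. Its y axis runs along the rail, its x axis points across it, away from the robot; the rail is turned by up to 0.3 rad about the vertical. It does not move
- carriage_mid (a point): the centre of the top of the raised release pad; it belongs to the carriage and does not sink with the pad, so it lies 44 mm above the table. The carriage is a 100 x 100 mm aluminium plate (top 40 mm above the table) riding level on the rail. In its middle is a square opening with the black rubber release pad, 54 x 54 mm, whose top stands 4 mm above the plate; the pad sinks 8 mm when pressed fully, that is to 4 mm below the plate. The carriage cannot be lifted off
- carriage (a joint): position of the carriage along the rail (m), 0 with its centre at the rail's centre, growing along the rail's +y axis. With the brake on it takes 13 to 20 N to drag along, which is not allowed; with the pad pressed 3 mm or more about 1 N, so a fingertip pressing the pad also drags the carriage by friction, and the opening's edge can be pushed against as well
- release (a joint): depth of the release pad (m): 0 up, brake on; 0.008 fully down. The brake eases off over the first 3 mm, by which the pressing force rises to about 9.5 N; from 3 mm on the brake is free, and the pad is fully down at about 12 N (4 to 7 mm is a good depth to work at). It springs up by itself and the brake takes hold again at once
- marked_stop: the marked stop: grey block clamped across the rail, 80 mm across the rail and 20 mm along it, top 38 mm above the table, with an upright steel pin carrying a black ball of 30 mm diameter (ball centre 72 mm, top 87 mm above the table). Origin: on the table, at the block's centre line on the rail. Fixed for the run, but at either end of the rail. The carriage touches it when their centres are 60 mm apart along the rail
- plain_stop: the other stop: the same block without pin and ball, clamped toward the other end of the rail; same origin
- webcam: the webcam's black case, 30 x 85 x 34 mm, top 97 mm above the table, on a stiff tilt hinge on a bracket at the carriage's side towards the robot, looking that way; it rides with the carriage. Origin: centre of its underside, 63 mm above the table, 85 mm from the carriage's centre along the rail's -x axis
- bowl: green plastic mixing bowl, 140 mm in diameter, 75 mm high, loose, between robot and rail, opposite the marked stop. Origin: centre of its underside
- cup: white paper cup, 72 mm in diameter, 85 mm high, loose, near the end of the rail opposite the grater. Origin: centre of its underside
- egg_carton: cardboard egg carton with six white eggs in it (one piece), 100 x 150 mm, 56 mm high, loose, on the far side of the rail. Origin: centre of its underside
- grater: steel box grater, pyramid about 105 mm square at the foot, with a black handle, 196 mm high, loose, near the left or right end of the rail. Origin: centre of its underside

How it is judged:
By the outcome, as a careful person would: the job done as asked, in the order asked, and still so for the second after the job is handed in, with the robot touching nothing.
It also fails if it takes over 45 s, if anything falls off the work surface, if the arm or the gripper's body presses on something with over 40 N, if the wrist force passes 120 N, or if a joint passes its speed limit or range.

## Working session

There is one attempt and no reset: what is moved stays moved. The work goes in short steps, Python scripts to look and compute and a tool call to move; the robot and the scene stay as the last step left them, time stands still between calls to the robot, and variables do not carry over. Pictures are saved under pics/ and viewed, at most 10 in all, crops included, and the job is handed in when it is done.

Besides the shell and the picture viewer there is one more tool, called as name([rows], argument=value, ...), one row to a line, values as JSON. move_arm: Moves the arm, as the interface text tells. Shift numbers are shares of 300 mm and turn numbers shares of 2 rad, none past 1 either way. Its arguments: {"type":"object","properties":{"rows":{"type":"array"},"squeeze":{"type":"number"}},"required":["rows"]}

```bash
mkdir -p pics; cat > h.py <<'E'
import numpy as np, cv2
from rig import r
def cap(n):
    m=r.camera_model(n); p,d=r.capture(n); return p,d,m
def world(d,m):
    f=240/np.tan(np.radians(m["vfov"])/2); R,_=cv2.Rodrigues(np.array(m["rvec"],float)); t=np.array(m["tvec"],float).ravel()
    v,u=np.mgrid[:480,:640]; c=np.stack([(u-m["cx"])/f*d,(v-m["cy"])/f*d,d],-1)
    return (c-t)@R
E
python3 - <<'E'
from h import *
for n in("top","scene"):
    p,d,m=cap(n); cv2.imwrite(f"pics/{n}.png",p); np.savez(f"{n}.npz",p=p,d=d,W=world(d,m))
    print(m)
print(r.state())
E
```

```text
{'vfov': 53.679188693843926, 'cx': 317.68130107274493, 'cy': 244.9893091490877, 'rvec': array([ 2.1475616 , -2.16362574,  0.17301352]), 'tvec': array([0.02935267, 0.596759  , 1.07420761])}
{'vfov': 55.72121506191793, 'cx': 327.0309091955076, 'cy': 242.36937530440122, 'rvec': array([ 1.08010006,  2.31634252, -1.08356929]), 'tvec': array([ 0.36932816, -0.23825299,  1.49239977])}
{'time_s': 0.1, 'q': array([ 1.08986108e+00,  8.78954752e-02,  1.37208860e+00, -4.20014385e-05,
        1.68362307e+00, -1.03082473e-01]), 'joint_velocities': array([-2.24729066e-04, -1.34677459e-03, -3.48280593e-03,  7.50726568e-06,
        6.04804805e-04,  1.52475033e-03]), 'joint_torque': array([ 2.37439912e-03, -3.41253126e+01, -3.03301978e+01,  7.20875454e-02,
        3.03705095e-02, -9.03192426e-05]), 'tool_pos': array([0.20269521, 0.51077275, 0.21542073]), 'tcp_rot': array([ 1.87806701e-01,  9.82205492e-01, -9.70613037e-04, -2.69976000e-04]), 'wrist_force': array([ 0.49246302, -1.25940555, -0.09742033]), 'wrist_torque': array([-0.02030436,  0.01645813, -0.06062694]), 'gripper_force': 0.0, 'gripper_width': 0.09427261631007813}
```

View pics/top.png

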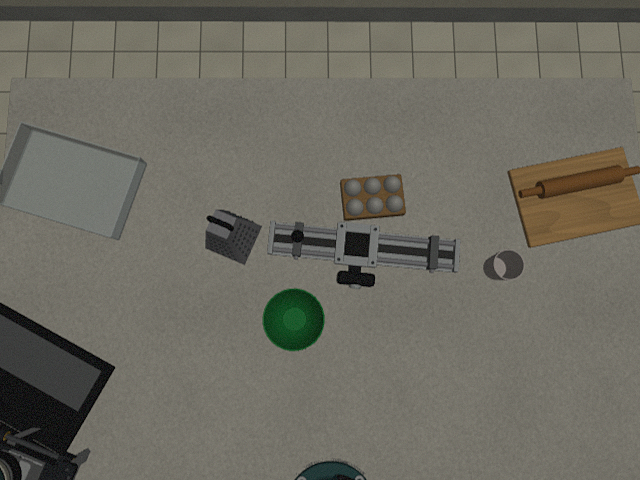

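View pics/scene.png

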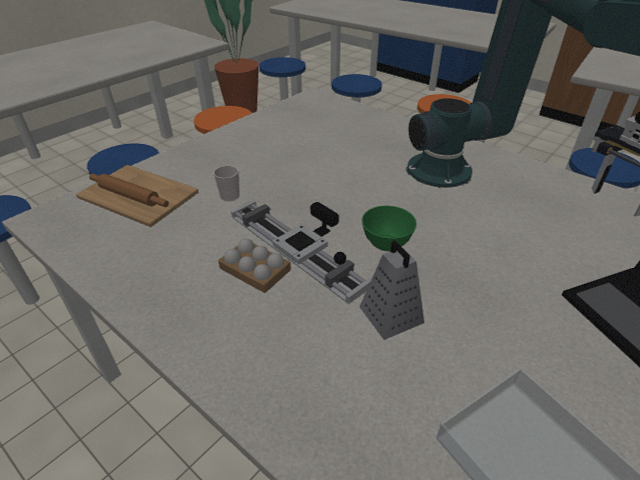

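Top view: the marked stop's ball is at (297,236), on the +y side. The carriage pad is at (357,245), the plain stop at (433,252), the bowl at (294,319) and the grater near (232,236). Next I'll measure them.

```bash
python3 - <<'E'
from h import *
z=np.load("top.npz");p,d,W=z["p"],z["d"],z["W"]
np.set_printoptions(precision=4,suppress=True)
for n,(u,v) in dict(pad=(357,245),ball=(297,236),plain=(433,252),stop=(298,248),bowl=(294,319),cam=(356,280),table=(450,350),plate=(357,226)).items():
    print(n,np.median(W[v-2:v+3,u-2:u+3].reshape(-1,3),0))
# pad: dark pixels near centre, at z 0.044
m=r.camera_model("top");f=240/np.tan(np.radians(m["vfov"])/2);R,_=cv2.Rodrigues(m["rvec"]);t=m["tvec"]
def onz(u,v,h):
    ray=R.T@np.array([(u-m["cx"])/f,(v-m["cy"])/f,1]);C=-R.T@t
    return C+ray*(h-C[2])/ray[2]
g=p.max(2); roi=np.zeros_like(g);roi[229:262,341:375]=1
b=((g<70)&(roi>0)).astype(np.uint8)
n,l,s,c=cv2.connectedComponentsWithStats(b);i=l[245,357];print(s[i],c[i],"pad",onz(*c[i],.044))
rect=cv2.minAreaRect(np.argwhere(l==i)[:,::-1].astype(np.float32));q=[onz(*x,.044) for x in cv2.boxPoints(rect)]
print(np.array(q)); 
for a,bb in zip(q,q[1:]):e=bb-a;print(np.linalg.norm(e),np.degrees(np.arctan2(e[1],e[0])))
# ball
roi=np.zeros_like(g);roi[224:246,286:308]=1
n,l,s,c=cv2.connectedComponentsWithStats(((g<45)&(roi>0)).astype(np.uint8));i=l[236,297];print(s[i],"ball",onz(*c[i],.072))
# heights 30..50 region: plate
M=((W[...,2]>.033)&(W[...,2]<.05)).astype(np.uint8);M[:205]=0;M[275:]=0;M[:,:265]=0;M[:,470:]=0
n,l,s,c=cv2.connectedComponentsWithStats(M)
for i in range(1,n):
    if s[i][4]>60:
        P=W[l==i];print(s[i],P.mean(0)); 
        rc=cv2.minAreaRect(P[:,:2].astype(np.float32));print(rc)
# rail: rods
a=cv2.resize(p[200:300,255:475],None,fx=3.6,fy=3.6,interpolation=cv2.INTER_CUBIC);cv2.imwrite("pics/crop.png",a)
E
```

```text
pad [ 0.5959 -0.0675  0.0452]
ball [0.6111 0.0724 0.0862]
plain [ 0.5791 -0.2476  0.0375]
stop [0.5906 0.0713 0.039 ]
bowl [0.4248 0.0821 0.0063]
cam [ 0.5101 -0.0581  0.0977]
table [ 0.3485 -0.2883 -0.0001]
plate [ 0.6419 -0.0689  0.0408]
[344 232  26  25 578] [356.5727 243.974 ] pad [ 0.5986 -0.0667  0.044 ]
[[ 0.5733 -0.035   0.044 ]
 [ 0.629  -0.0399  0.044 ]
 [ 0.6245 -0.0981  0.044 ]
 [ 0.5687 -0.0928  0.044 ]]
0.05599711290594445 -4.994791394748144
0.0584608422259795 -94.47011063135342
0.05602298091148012 174.57782585587037
[286 230  22  15 211] ball [0.6105 0.0729 0.072 ]
[345 205  19  12 102] [ 0.6798 -0.0614  0.0422]
((0.6806824803352356, -0.06276937574148178), (0.043091949075460434, 0.025319986045360565), 86.65162658691406)
[365 205  18   9  81] [ 0.6826 -0.1098  0.0424]
((0.6840565800666809, -0.10986047238111496), (0.04133688285946846, 0.018116917461156845), 85.74897003173828)
[386 205  18   8  80] [ 0.6857 -0.1578  0.0419]
((0.6857630610466003, -0.16109240055084229), (0.016943946480751038, 0.04160718247294426), 0.4955371022224426)
[294 221   9  11  67] [0.6443 0.0699 0.039 ]
((0.6435466408729553, 0.06981505453586578), (0.019782336428761482, 0.021709593012928963), 81.05709838867188)
[ 334  221   45   51 1775] [ 0.5979 -0.0663  0.0418]
((0.5932779908180237, -0.06612871587276459), (0.1007191389799118, 0.11468067020177841), 83.73444366455078)
[428 235  11  34 292] [ 0.5808 -0.2492  0.0385]
((0.5813285112380981, -0.24987852573394775), (0.021853238344192505, 0.08000107854604721), 84.08256530761719)
[292 241  10  15 115] [0.5908 0.0755 0.0391]
((0.5916532874107361, 0.07576431334018707), (0.020125675946474075, 0.033007021993398666), 84.20301055908203)
```

View pics/crop.png

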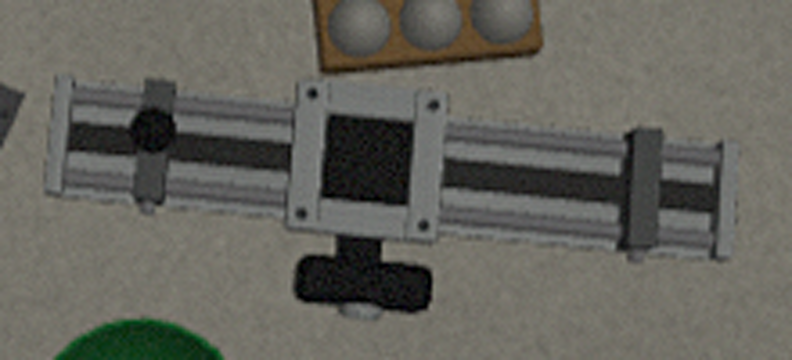

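The crop shows the ball at crop (153,130), the pad at (367,160) and both stop blocks. The rail's +y direction is about (0.098, 0.995) and the pad is at (0.598, -0.066). The marked stop is at about (0.612, 0.073), so the travel is about 80 mm. I'll move in above the pad, closed, with the fingers lined up with the rail.

move_arm([
  [-1,[0.1,-0.3,0.1],0.05],
  [-1,[0.333,-1,0.1],0.14],
  [-1,[0.333,-1,0.1],0.14],
  [-1,[0.333,-1,0.1],0.14],
  [-1,[0.333,-1,0.1],0.14],
  [-1,[0.333,-1,0.1],0.14],
  [-1,[0.333,-1,0.1],0.14],
  [-1,[0.333,-1,0.1],0.14],
  [-1,[0.333,-1,0.1],0.14],
  [-1,[0.333,-1,0.1],0.14],
], squeeze=20)

```text
time_s: 1.1
tool_pos: [0.3024, 0.212, 0.2461]
tcp_rot: [0.048, 0.999, 0.0, -0.0]
wrist_force: [0.5, -0.4, 0.9]
gripper_width: 0.0174
gripper_force: 0.0
```

move_arm([
  [-1,[0.333,-0.92,0],0],
  [-1,[0.333,-0.92,0],0],
  [-1,[0.333,-0.92,0],0],
  [-1,[0.333,-0.92,0],0],
  [-1,[0.333,-0.92,0],0],
  [-1,[0.333,-0.92,0],0],
  [-1,[0.333,-0.92,0],0],
  [-1,[0.333,-0.92,0],0],
  [-1,[0.333,-0.92,0],0],
  [-1,[0.333,-0.92,0],0],
])

```text
time_s: 2.1
tool_pos: [0.4027, -0.0631, 0.2466]
tcp_rot: [0.047, 0.999, 0.0, 0.0]
wrist_force: [-0.1, 0.2, 0.6]
gripper_width: 0.0005
gripper_force: 0.0
```

move_arm([
  [-1,[0.65,-0.01,0],0],
  [-1,[0.65,-0.01,0],0],
  [-1,[0.65,-0.01,0],0],
  [-1,[0.65,-0.01,0],0],
  [-1,[0.65,-0.01,0],0],
  [-1,[0.65,-0.01,-0.42],0],
  [-1,[0.65,-0.01,-0.42],0],
  [-1,[0.65,-0.01,-0.42],0],
  [-1,[0.65,-0.01,-0.42],0],
  [-1,[0.65,-0.01,-0.42],0],
])

```text
time_s: 3.1
tool_pos: [0.5975, -0.0668, 0.1219]
tcp_rot: [0.048, 0.999, -0.0, 0.001]
wrist_force: [1.3, 0.1, 0.5]
gripper_width: 0.0005
gripper_force: 0.0
```

```bash
python3 - <<'E'
from h import *
p,d,m=cap("wrist");cv2.imwrite("pics/w1.png",p)
R,_=cv2.Rodrigues(m["rvec"]);f=240/np.tan(np.radians(m["vfov"])/2)
for P in ([.598,-.066,.044],[.6125,.0735,.038],[.6,-.066,.12]):
    c=R@np.array(P)+m["tvec"];print(P,c[:2]/c[2]*f+[m["cx"],m["cy"]],c[2])
s=r.state();print(s["tool_pos"],s["wrist_force"])
E
```

```text
[0.598, -0.066, 0.044] [315.88284852 253.52252433] 0.25599292092189085
[0.6125, 0.0735, 0.038] [501.09388465 252.57911425] 0.2620341190951087
[0.6, -0.066, 0.12] [316.50651739 297.67805769] 0.1828147656445415
[ 0.59858343 -0.0672465   0.12345451] [-0.50549529  0.69395394  0.47008239]
```

View pics/w1.png

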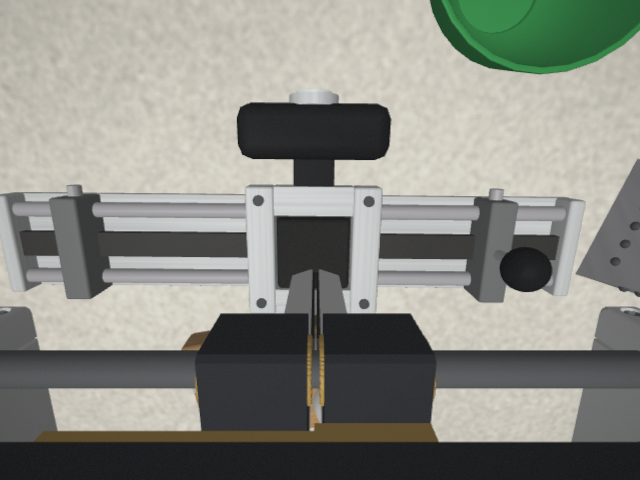

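Wrist view: the pad spans columns 277–350, centred near (313,252), which matches the prediction of (316,254) and places the fingertips over it. The block is centred near column 495, so travel is about 78 mm. Descending to just above the pad.

move_arm([
  [-1,[0,0,-0.1],0],
  [-1,[0,0,-0.18],0],
  [-1,[0,0,-0.21],0],
  [-1,[0,0,-0.21],0],
  [-1,[0,0,-0.21],0],
])

```text
time_s: 3.65
tool_pos: [0.5991, -0.068, 0.06]
tcp_rot: [0.049, 0.999, -0.0, 0.002]
wrist_force: [-0.2, -0.6, -0.7]
gripper_width: 0.0005
gripper_force: 0.0
```

move_arm([
  [-1,[0,0,-0.01],0],
  [-1,[0,0,-0.01],0],
  [-1,[0,0,-0.018],0],
  [-1,[0,0,-0.018],0],
  [-1,[0,0,-0.018],0],
])

```text
time_s: 4.15
tool_pos: [0.5985, -0.0679, 0.0539]
tcp_rot: [0.049, 0.999, -0.0, 0.001]
wrist_force: [-0.3, 0.3, 5.5]
gripper_width: 0.0004
gripper_force: 2.7
```

move_arm([
  [-1,[0,0,-0.008],0],
  [-1,[0,0,-0.014],0],
  [-1,[0,0,-0.014],0],
  [-1,[0,0,-0.014],0],
])

```text
time_s: 4.55
tool_pos: [0.5986, -0.068, 0.051]
tcp_rot: [0.049, 0.999, -0.0, 0.001]
wrist_force: [-3.2, 1.3, 9.6]
gripper_width: 0.0003
gripper_force: 5.1
```

move_arm([
  [-1,[0,0,-0.005],0],
  [-1,[0,0,-0.008],0],
  [-1,[0,0,-0.008],0],
  [-1,[0,0,-0.008],0],
])

```text
time_s: 4.95
tool_pos: [0.5986, -0.0679, 0.0488]
tcp_rot: [0.049, 0.999, -0.0, 0.001]
wrist_force: [-3.6, 0.6, 11.5]
gripper_width: 0.0006
gripper_force: 5.5
```

move_arm([
  [-1,[0.001,0.008,0],0],
  [-1,[0.002,0.02,0],0],
  [-1,[0.003,0.032,0],0],
  [-1,[0.004,0.044,0],0],
  [-1,[0.006,0.056,0],0],
  [-1,[0.007,0.068,0],0],
  [-1,[0.008,0.08,0],0],
  [-1,[0.009,0.092,0],0],
  [-1,[0.01,0.1,0],0],
  [-1,[0.01,0.1,0],0],
])

```text
time_s: 5.95
tool_pos: [0.6018, -0.0379, 0.0489]
tcp_rot: [0.049, 0.999, -0.0, 0.002]
wrist_force: [-3.0, 0.4, 10.0]
gripper_width: 0.0006
gripper_force: 5.5
```

```bash
python3 - <<'E'
from h import *
p,d,m=cap("wrist");cv2.imwrite("pics/w2.png",p)
s=r.state();print(s["tool_pos"],s["wrist_force"])
E
```

```text
[ 0.60177238 -0.03790463  0.04893184] [-3.43535203  0.94689278 11.20605162]
```

View pics/w2.png

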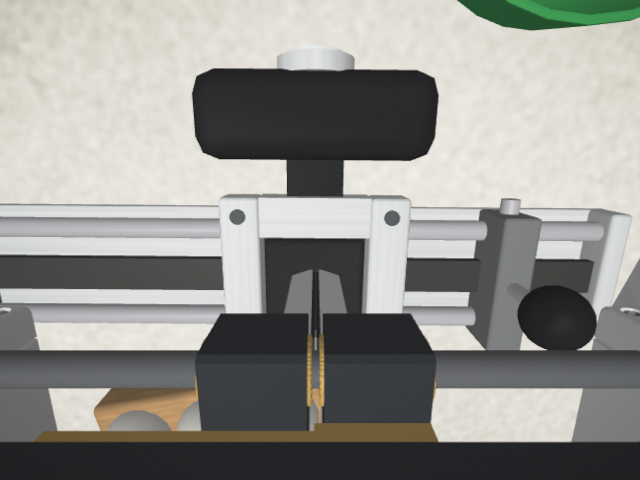

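The wrist view shows the carriage following without slip: the opening spans columns 264–366 and the tip is at 316. The gap to the block runs from about column 408 to 482. Continuing.

move_arm([
  [-1,[0.001,0.008,0],0],
  [-1,[0.002,0.022,0],0],
  [-1,[0.004,0.038,0],0],
  [-1,[0.005,0.054,0],0],
  [-1,[0.007,0.07,0],0],
  [-1,[0.009,0.086,0],0],
  [-1,[0.01,0.102,0],0],
  [-1,[0.012,0.118,0],0],
  [-1,[0.013,0.13,0],0],
  [-1,[0.013,0.13,0],0],
])

```text
time_s: 7.0
tool_pos: [0.6059, 0.0015, 0.0491]
tcp_rot: [0.049, 0.999, 0.0, 0.002]
wrist_force: [-3.2, 1.0, 11.5]
gripper_width: 0.0007
gripper_force: 5.4
```

move_arm([
  [-1,[0.0005,0.005,0],0],
  [-1,[0.001,0.01,0],0],
  [-1,[0.0015,0.015,0],0],
  [-1,[0.002,0.02,0],0],
  [-1,[0.002,0.02,0],0],
])

```text
time_s: 7.5
tool_pos: [0.6065, 0.007, 0.049]
tcp_rot: [0.049, 0.999, -0.0, 0.002]
wrist_force: [-4.1, -0.3, 10.3]
gripper_width: 0.0004
gripper_force: 5.4
```

move_arm([
  [-1,[0.0005,0.005,0],0],
  [-1,[0.001,0.01,0],0],
  [-1,[0.001,0.015,0],0],
  [-1,[0.001,0.015,0],0],
])

```text
time_s: 7.9
tool_pos: [0.6069, 0.0115, 0.0491]
tcp_rot: [0.049, 0.999, -0.0, 0.002]
wrist_force: [-2.3, -0.4, 11.9]
gripper_width: 0.0001
gripper_force: 5.4
```

```bash
python3 - <<'E'
from h import *
p,d,m=cap("wrist");cv2.imwrite("pics/w3.png",p)
s=r.state();print(s["tool_pos"],s["wrist_force"])
E
```

```text
[0.60697599 0.01149381 0.04915004] [-3.78404935  0.53641221 11.03773824]
```

View pics/w3.png

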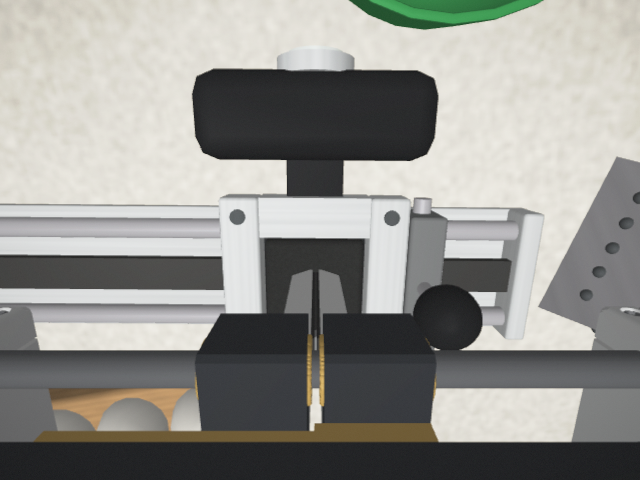

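The plate edge at column 408 is almost against the block at about column 407–410. Nudging until a reaction force shows.

move_arm([
  [-1,[0.0005,0.004,0],0],
  [-1,[0.001,0.008,0],0],
  [-1,[0.001,0.01,0],0],
  [-1,[0.001,0.01,0],0],
])

```text
time_s: 8.35
tool_pos: [0.6071, 0.0126, 0.0491]
tcp_rot: [0.049, 0.999, -0.002, 0.002]
wrist_force: [-4.0, -4.3, 10.5]
gripper_width: 0.0005
gripper_force: 5.4
```

move_arm([
  [-1,[0,0.004,0],0],
  [-1,[0.001,0.008,0],0],
  [-1,[0.001,0.01,0],0],
  [-1,[0.001,0.01,0],0],
])

```text
time_s: 8.75
tool_pos: [0.6076, 0.0142, 0.0492]
tcp_rot: [0.049, 0.999, -0.003, 0.002]
wrist_force: [-2.7, -6.5, 11.1]
gripper_width: 0.0005
gripper_force: 5.4
```

The y reaction rose to 4.3 N and then 6.5 N, so the carriage is against the stop. Lifting straight up.

move_arm([
  [-1,[0,0,0.02],0],
  [-1,[0,0,0.05],0],
  [-1,[0,0,0.15],0],
  [-1,[0,0,0.3],0],
  [-1,[0,0,0.45],0],
  [-1,[0,0,0.6],0],
  [-1,[0,0,0.7],0],
  [-1,[0,0,0.7],0],
])

```text
time_s: 9.55
tool_pos: [0.6082, 0.018, 0.2621]
tcp_rot: [0.049, 0.999, 0.0, 0.006]
wrist_force: [-0.5, -0.2, -0.9]
gripper_width: 0.0004
gripper_force: 0.0
```

move_arm([
  [-1,[-0.1,-0.15,0],0],
  [-1,[-0.25,-0.3,0],0],
  [-1,[-0.4,-0.45,0],0],
  [-1,[-0.6,-0.6,0],0],
  [-1,[-0.7,-0.7,0],0],
  [-1,[-0.7,-0.7,0],0],
  [-1,[-0.7,-0.7,0],0],
  [-1,[-0.7,-0.7,0],0],
  [-1,[-0.7,-0.7,0],0],
])

```text
time_s: 10.45
tool_pos: [0.3966, -0.1914, 0.2545]
tcp_rot: [0.048, 0.999, 0.001, -0.0]
wrist_force: [1.0, -0.6, -0.1]
gripper_width: 0.0004
gripper_force: 0.0
```

```bash
python3 - <<'E'
from h import *
p,d,m=cap("top");cv2.imwrite("pics/end.png",cv2.resize(p[160:360,190:540],None,fx=2.2,fy=2.2,interpolation=cv2.INTER_CUBIC))
print(r.state()["tool_pos"],r.state()["wrist_force"])
W=world(d,m);M=((W[...,2]>.033)&(W[...,2]<.05)).astype(np.uint8);M[:221]=0;M[275:]=0;M[:,:265]=0;M[:,470:]=0
n,l,s,c=cv2.connectedComponentsWithStats(M)
for i in range(1,n):
    if s[i][4]>60:print(s[i],W[l==i].mean(0),cv2.minAreaRect(W[l==i][:,:2].astype(np.float32)))
E
```

```text
[ 0.39681223 -0.19123152  0.25469719] [ 0.22162675 -0.15876051  0.05548774]
[ 292  221   54   47 1882] [0.60537969 0.01861566 0.0417973 ] ((0.6029055714607239, 0.024207647889852524), (0.11992122232913971, 0.1144389808177948), 83.9660873413086)
[428 235  11  34 293] [ 0.58081997 -0.24917597  0.03853592] ((0.5810788869857788, -0.2496616095304489), (0.02072538621723652, 0.07953625917434692), 83.50399780273438)
```

View pics/end.png

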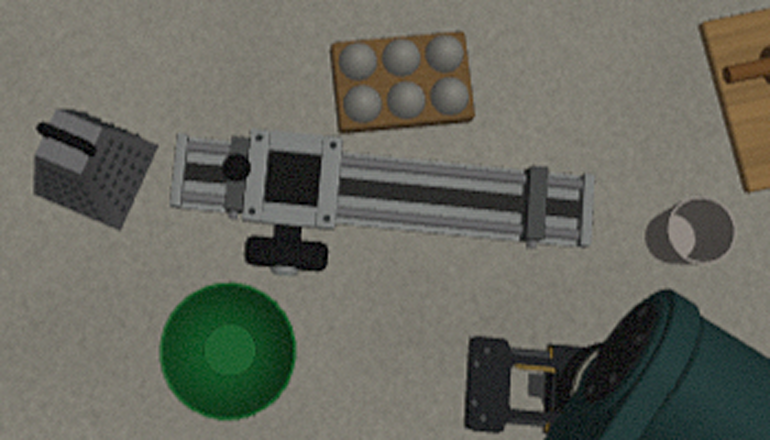

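The plate and the marked block now measure as one piece 120 mm long (100 + 20), so they are touching. In the picture the carriage is at (293,180) with the ball at (236,166), and the bowl, cup, carton and grater stand where they were. The arm is clear.

```bash
python3 -c "
from rig import r
print(r.hand_in())"
```

```text
the job is handed in; nothing more can be done
None
```

The carriage with the webcam is up against the ball-headed-pin stop, the pad is released and the arm is clear; the job is handed in, at about 10.5 s on the robot's clock.

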